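Open the parts-cleaning cabinet to its working height

TASK

The sliding window of the small parts-cleaning cabinet on the bench is shut and bolted. With a fingertip push the bolt's upright tab outward, away from the window, until the bolt is well clear of the window's lip; then push the counterweighted window up from beneath its lip until the red pointer stands level with the middle of the green mark on the left post, and take the hand away. Push only: grip nothing, do not shift the green mark, and leave the things standing around the cabinet where they are.

Things in the scene. Friction and masses are not known exactly. Their poses are not given: they have to be found in the camera images.
- cabinet: Fixed sheet-metal cabinet 410 wide (y), 220 deep (x), 435 tall. Origin on the bench under its middle; x front to back, y to its left seen from the robot. Plinth 100 tall, its front 115 before the origin. Above it the front (grey posts 55 wide, 150 to 205 from the middle, window between) leans back 0.26 rad: the window slides along (0.257, 0, 0.966) in cabinet axes. Pot and brush inside are fixed
- window (a joint): Travel of the clear window with aluminium frame, m: 0 = shut, grows as it slides up the slope, stop at 0.165. Counterweighted: it needs about 1.5 to 4 N to move either way and stays where it is left
- lip_edge (a point): Lower front edge of the window's lip, mid-width; fingertips push here or beside it from beneath. The lip is 296 long, 38 deep, black rubber below (7 mm), aluminium above (8 mm, edge 8 farther back). Edge 117 above the bench when shut, free space below (plinth's front 33 mm farther back). Axes: y along the lip, z up the slope, -x square out of the window. Moves with the window
- pointer (a point): Tip of the red pointer on the left edge of the window, 30 mm up the slope from the lip's underside; moves with the window. Axes as lip_edge's
- mark (a point): Middle of the green mark, a clip 16 mm tall along the slope and 30 wide on the front of the left post. The point lies exactly on the pointer's path: both coincide when the window is at the right height, and pointer to mark is the way still to go. The clip is stiff on its post and must stay
- bolt (a joint): Travel of the steel slide bolt on the right post, m: 0 = home (its 10 mm rod reaches 20 mm over the lip's end and stops the window after about 2 mm), grows as it slides outward to the right (cabinet -y); clear of the lip from 0.020, stop at 0.028. About 2 N to move; stays where it is left
- bolt_pad (a point): Centre of the face to push: ribbed black pad on the bolt's tab, facing the window (cabinet +y), 36 mm along x by 28 up the slope; tab 9 mm thick. It lies 36 mm up the slope from the shut lip's underside and 6 mm farther out than the lip's front edge; the pad's foot is 5 mm above the lip's top. Free space beside it. Axes: push along -y; z up the slope, -x square out of the window
- spray_can: Loose spray can, 67 mm across, 199 mm tall, standing to the right of the cabinet. Bystander; origin under its middle
- grease_can: Loose grease tin, 67 mm across, 78 mm tall, standing to the left of the cabinet. Bystander; origin under its middle
- spark_plug: Loose spark plug, 80 mm long, 24 mm thick, lying in front of the cabinet to the left. Bystander; origin under its middle
- screwdriver: Loose red-handled screwdriver, 194 mm long, 30 mm thick, lying in front of the cabinet to the right. Bystander; origin under its middle

How it is judged:
By the outcome, as a careful person would: the job done as asked, in the order asked, and still so for the second after the job is handed in, with the robot touching nothing.
It also fails if it takes over 48 s, if anything falls off the work surface, if the arm or the gripper's body presses on something with over 40 N, if the wrist force passes 120 N, or if a joint passes its speed limit or range.

ROBOT

A 6-joint arm with a two-finger parallel gripper is mounted at the origin on a cart in front of the work surface, level with it; the furniture and walls round the work are solid. World frame = base frame: x ahead of the robot, y to its left, z up, the work surface at z = 0. Lengths are in m, angles in rad, forces in N, time in s.
With the tool pointing down it reaches from about 0.3 to 0.875 m from the base axis. Payload 4.2 kg.
Tool frame: the origin (TCP) lies between the finger pads; the fingertips stand ahead of it and the grasp point (between the pads) lies 3 mm ahead of it (env.nose_length is the z of the fingertips in the tool frame, in m); z points along the fingers, y is the line along which they close (so a half turn about z gives the same grasp; the last joint's range is limited). The gripper opens to 85 mm and grips with 20 to 120 N. Pads are 22 mm wide; open, the fingers measure 114 mm over their backs; the gripper's body (76 mm by 85 mm) begins 54 mm behind the grasp point. The pads swing forward as they close: fully open they stand 13 mm farther back than shut.
Start: joints at [-1.166, 0.32, 1.565, -0, 1.257, -0.02], TCP at [0.237, -0.524, 0.253] pointing down, gripper open.
Joint ranges: [-3.11, 3.11], [-0.84, 2.01], [0.21, 2.61], [-1.34, 4.49], [0.05, 2.63], [-2.56, 2.56]. Speed limits (rad/s): [2.57, 2.57, 3.14, 3.14, 3.14, 3.14].

INTERFACE

Orientations are given as a 3x3 rotation matrix whose columns are the frame's x, y, z axes.
In Python, from rig import env gives the robot as it stands. The module is installed in compiled form; this text tells all that it offers.
- The arm moves only by the tool move_arm, never from a script. Its argument "plan" is a list of rows, each an object with "offset": the shift along the tool's x, y, z in mm, a list of three; "angular": the turn, a rotation vector about the tool's x, y, z in degrees, a list of three; "jaw": the closure, from 0 (fully open) to 1 (shut). In form: [{"offset": [x, y, z], "angular": [wx, wy, wz], "jaw": jaw}, ...]. A call has 1 to 20 rows; each row is the pose to reach, as a shift and turn from the pose commanded when the call began, along the tool's axes at that moment; what a row does not reach only later rows make up. A row lasts 1/10 s, in which the tool goes at most 50 mm and 8.59 degrees, less where a joint would pass 70% of its speed; a pose out of reach is approached as far as the arm can. A call with a gripper value outside its range is refused whole. The fingers move at their own pace and stop on an object; "grip_force" is the grip in N (left out, the last holds). Time passes only in rows, so rows that repeat a pose let the fingers close. It gives the time, the measured TCP pose, the force, the opening and the grip force at its end, in the units of the state.
- env.sense(): the state, without advancing time (a new reading comes with each control period).
- env.grab_frame(name): name is "scene" or "top" or "wrist"; returns a dict with "color" (480x640x3 uint8, red, green, blue), "fx", "fy", "cx", "cy" (pixels), "cam_to_world" (4x4, takes a point from camera to world coordinates); the wrist camera has in their place "tool_from_camera" (4x4, takes a point from camera to tool coordinates, whose origin is the TCP and whose axes are the flange's). Camera axes: x right, y down, z forward; pixel columns grow to the right and rows downward; lengths in m; the calibration is good to about 2 mm. A picture is of the moment at which its call begins: read the wrist's pose just before it. There is no depth.
- env.finish_job(): hands the job in; it is judged then, once.
The state is a dict: "time": time; "q": joint angles; "qd": joint speeds; "joint_efforts": joint torques, N m; "ee_pos": TCP position; "eef_rot": TCP orientation; "ft_force": force on the tool from outside, world axes, zero at the start; "torque": the same for the moment, N m; "grip_width": finger opening in m; "grip_force": force on a finger pad.
Only numpy, scipy, OpenCV 4.12 (cv2) and the standard library are available. Lean on these libraries where they do the work, as an engineer would, in place of code of your own. Each camera call takes 0.05 s, during which the arm holds its last target. There are 200 camera calls.

## Working session

There is one attempt and no reset: what is moved stays moved. The work goes in short steps, Python scripts to look and compute and a tool call to move; the robot and the scene stay as the last step left them, time stands still between calls to the robot, and variables do not carry over. Pictures are saved under pics/ and viewed, at most 13 in all, crops included, and the job is handed in when it is done.

Besides the shell and the picture viewer there is one more tool, called after ">>>" by a JSON object that holds its "fn" and its "kwargs". move_arm: Moves the arm, as the interface text tells. Its arguments: {"type":"object","properties":{"plan":{"type":"array","items":{"type":"object","properties":{"offset":{"type":"array","items":{"type":"number"}},"angular":{"type":"array","items":{"type":"number"}},"jaw":{"type":"number"}}}},"grip_force":{"type":"number"}},"required":["plan"]}

```bash
mkdir -p pics; python3 - <<'E'
from rig import env
import cv2,numpy as np
s=env.sense();print(s['time'],s['ee_pos'],s['eef_rot'],env.nose_length,s['grip_width'])
for n in('scene','top'):
    f=env.grab_frame(n);cv2.imwrite(f'pics/{n}0.png',f['color'][:,:,::-1]);np.savez(f'{n}0.npz',**f)
    print(n,f['fx'],f['fy'],f['cx'],f['cy'],np.round(f['cam_to_world'],4).tolist())
E
```

```text
0.0 [ 0.23680042 -0.5234684   0.25248321] [[ 9.11117411e-01  4.12146288e-01 -7.06831781e-04]
 [ 4.12146892e-01 -9.11115895e-01  1.66265791e-03]
 [ 4.12526158e-05 -1.80619509e-03 -9.99998368e-01]] 0.022 0.08536547077443069
scene 510.28667429948274 510.28667429948274 318.76505194241105 240.2587313377453 [[0.4604, -0.5484, 0.698, -0.4277], [-0.8877, -0.2767, 0.3681, -0.495], [-0.0087, -0.7891, -0.6142, 1.0108], [0.0, 0.0, 0.0, 1.0]]
top 571.6980016290198 571.6980016290198 318.745406172175 241.98699413566263 [[-0.0387, -0.978, 0.2051, 0.2597], [-0.9992, 0.0379, -0.0081, 0.0248], [0.0002, -0.2052, -0.9787, 1.558], [0.0, 0.0, 0.0, 1.0]]
```

View pics/scene0.png

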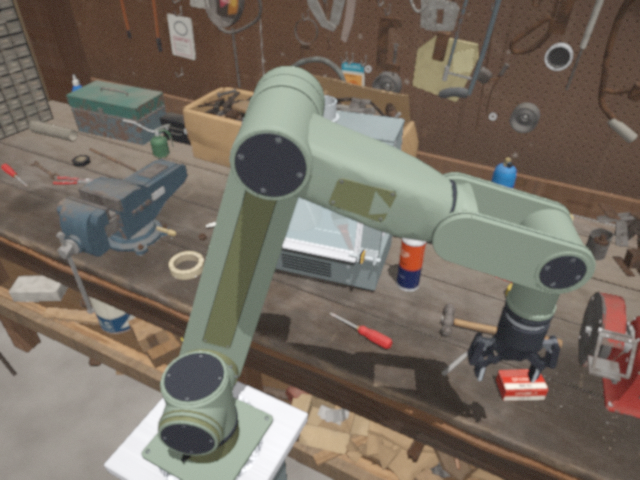

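View pics/top0.png

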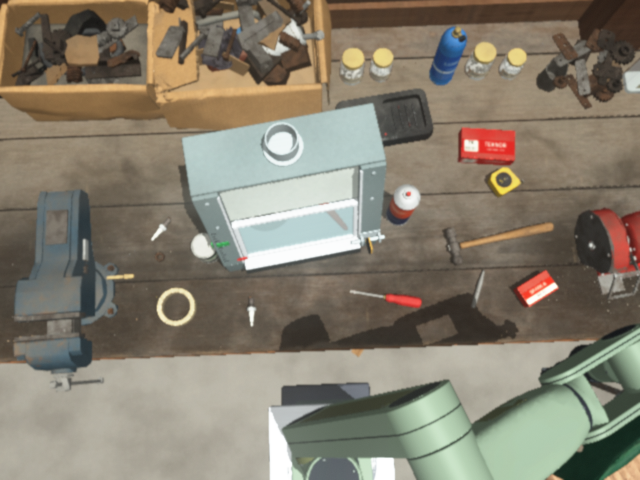

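The top view shows the cabinet yawed: lip from about (247,268) to (361,247), red pointer (241,259), green mark (221,244) and bolt tab (375,240). I'll enlarge that area.

```bash
python3 - <<'E'
import cv2
i=cv2.imread('pics/top0.png')[95:285,175:405]
cv2.imwrite('pics/c1.png',cv2.resize(i,(690,570),interpolation=cv2.INTER_CUBIC))
E
```

```text
(no output)
```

View pics/c1.png

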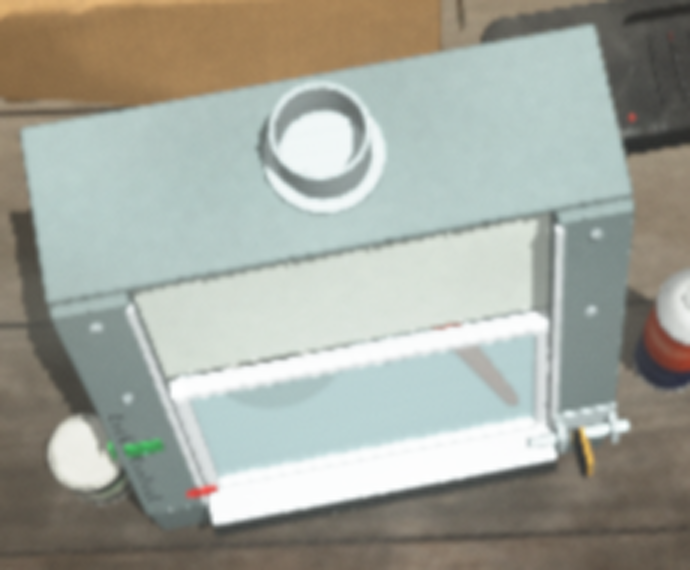

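```bash
cat > h.py <<'E'
import numpy as np
from scipy.optimize import least_squares
S=np.array([.2571,0,.9664]); N=np.array([.9664,0,-.2571])
EDGE=np.array([-.148,0,.117])
PAD0=EDGE+.036*S-.006*N   # y to add
def Rz(a): c,s=np.cos(a),np.sin(a); return np.array([[c,-s,0],[s,c,0],[0,0,1]])
def w(p,c): return Rz(p[2])@np.asarray(c)+[p[0],p[1],0]
def proj(f,P):
    M=np.linalg.inv(f['cam_to_world']);q=M[:3,:3]@P+M[:3,3]
    return np.array([f['fx']*q[0]/q[2]+f['cx'],f['fy']*q[1]/q[2]+f['cy']])
def ray(f,uv):
    T=f['cam_to_world'];d=T[:3,:3]@[(uv[0]-f['cx'])/f['fx'],(uv[1]-f['cy'])/f['fy'],1];return T[:3,3],d
E
python3 - <<'E'
from h import *
f=dict(np.load('top0.npz'))
px=lambda u,v:np.array([u/3+175-.33,v/3+95-.33])
lo=EDGE+.007*S+.008*N
ob=[([.105,.205,.435],px(22,130)),([.105,-.205,.435],px(595,25)),
 (lo+[0,.148,0],px(212,525)),(lo-[0,.148,0],px(556,460))]
fr=[(.205,px(50,303)),(-.205,px(632,200))]
def res(v):
    r=[proj(f,w(v,c))-u for c,u in ob]+[proj(f,w(v,[v[3],y,.435]))-u for y,u in fr]
    return np.concatenate(r)
o=least_squares(res,[.7,.1,.18,-.02]);print(o.x,np.round(o.fun,1))
p=o.x
# pad y from pixel: intersect ray with height
z=PAD0[2]; 
for n,u in (('pad',px(585,450)),('pointer',px(190,493)),('mark',px(140,449))):
    zz={'pad':z,'pointer':(EDGE+.03*S)[2],'mark':.2}[n]
    c,d=ray(f,u);P=c+d*(zz-c[2])/d[2];print(n,P,'cab',Rz(-p[2])@(P-[p[0],p[1],0]))
print('edge',w(p,EDGE),'yaw',p[2])
# mark travel: points on slope plane, post front
for t in np.arange(0,.17,.02): print(round(t,3),(proj(f,w(p,EDGE+(.03+t)*S+.03*N+[0,.17,0]))-[174.67,94.67])*3)
E
```

```text
[ 0.65533647  0.07517018  0.14946233 -0.02470191] [-0.7 -0.5  0.5  0.4  0.5 -0.1 -0.1  0.1 -1.2  0.6  1.2 -0.7]
pad [ 0.54220951 -0.11421035  0.153333  ] cab [-0.14006573 -0.17042385  0.153333  ]
pointer [0.51982556 0.21711592 0.145992  ] cab [-0.11286349  0.16054168  0.145992  ]
mark [0.54756603 0.24979179 0.2       ] cab [-0.08056665  0.18872252  0.2       ]
edge [0.50898648 0.05313202 0.117     ] yaw 0.14946233177449614
0.0 [179.8528233  494.88429917]
0.02 [175.52774231 484.81219272]
0.04 [171.09261785 474.48382067]
0.06 [166.54319606 463.88927673]
0.08 [161.87500091 453.01813731]
0.1 [157.08331962 441.85942741]
0.12 [152.16318669 430.40158356]
0.14 [147.10936681 418.63241394]
0.16 [141.91633624 406.53905504]
```

>>> {"fn": "move_arm", "kwargs": {"plan": [{"offset":[392,-454,-100],"angular":[0,0,-74],"jaw":1},{"offset":[392,-454,-100],"angular":[0,0,-74],"jaw":1},{"offset":[392,-454,-100],"angular":[0,0,-74],"jaw":1},{"offset":[392,-454,-100],"angular":[0,0,-74],"jaw":1},{"offset":[392,-454,-100],"angular":[0,0,-74],"jaw":1},{"offset":[392,-454,-100],"angular":[0,0,-74],"jaw":1},{"offset":[392,-454,-100],"angular":[0,0,-74],"jaw":1},{"offset":[392,-454,-100],"angular":[0,0,-74],"jaw":1},{"offset":[392,-454,-100],"angular":[0,0,-74],"jaw":1},{"offset":[392,-454,-100],"angular":[0,0,-74],"jaw":1},{"offset":[392,-454,-100],"angular":[0,0,-74],"jaw":1},{"offset":[392,-454,-100],"angular":[0,0,-74],"jaw":1},{"offset":[392,-454,-100],"angular":[0,0,-74],"jaw":1},{"offset":[392,-454,-100],"angular":[0,0,-74],"jaw":1},{"offset":[392,-454,-100],"angular":[0,0,-74],"jaw":1}]}}

```text
time: 1.6
ee_pos: [0.4065, 0.0504, 0.3527]
eef_rot: [[-0.145, 0.989, -0.001], [0.989, 0.145, -0.001], [-0.001, -0.002, -1.0]]
ft_force: [0.9, -0.0, -0.0]
grip_width: 0.0005
grip_force: 0.0
```

```bash
python3 - <<'E'
from rig import env
import cv2,numpy as np
s=env.sense();print(s['time'],s['q'],s['ee_pos'],s['eef_rot'],s['grip_width'])
f=env.grab_frame('wrist');cv2.imwrite('pics/w1.png',f['color'][:,:,::-1]);np.savez('w1.npz',**f,pos=s['ee_pos'],rot=s['eef_rot'])
print(f['fx'],np.round(f['tool_from_camera'],3).tolist())
f=env.grab_frame('scene');cv2.imwrite('pics/s1.png',f['color'][:,:,::-1])
E
```

```text
1.6 [ 9.60244113e-02  8.48814299e-04  1.70973196e+00 -9.68888403e-04
  1.43252689e+00 -4.90066945e-02] [0.40651325 0.05042318 0.35274559] [[-1.44656692e-01  9.89480892e-01 -1.41595809e-03]
 [ 9.89481511e-01  1.44655208e-01 -1.10046851e-03]
 [-8.84066853e-04 -1.56025449e-03 -9.99998392e-01]] 0.000454418232117888
381.1393349086336 [[0.0, -0.957, -0.29, 0.073], [1.0, 0.0, -0.0, 0.0], [0.0, -0.29, 0.957, -0.121], [0.0, 0.0, 0.0, 1.0]]
```

View pics/w1.png

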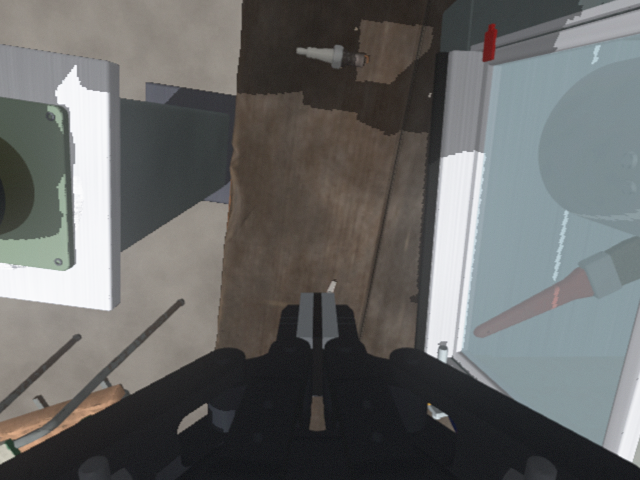

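The wrist view shows the pointer at (489,42) and lip along u≈450; mark is out of view. Next, a more frontal view of the left post.

>>> {"fn": "move_arm", "kwargs": {"plan": [{"offset":[252,-64,-20],"angular":[-45,0,0],"jaw":1},{"offset":[252,-64,-20],"angular":[-45,0,0],"jaw":1},{"offset":[252,-64,-20],"angular":[-45,0,0],"jaw":1},{"offset":[252,-64,-20],"angular":[-45,0,0],"jaw":1},{"offset":[252,-64,-20],"angular":[-45,0,0],"jaw":1},{"offset":[252,-64,-20],"angular":[-45,0,0],"jaw":1},{"offset":[252,-64,-20],"angular":[-45,0,0],"jaw":1},{"offset":[252,-64,-20],"angular":[-45,0,0],"jaw":1},{"offset":[252,-64,-20],"angular":[-45,0,0],"jaw":1}]}}

```text
time: 2.6
ee_pos: [0.3068, 0.2909, 0.3728]
eef_rot: [[-0.146, 0.7, 0.699], [0.989, 0.105, 0.102], [-0.002, 0.706, -0.708]]
ft_force: [0.7, -0.4, -0.4]
grip_width: 0.0001
grip_force: 0.0
```

```bash
python3 - <<'E'
from rig import env
import cv2,numpy as np
s=env.sense();print(s['time'],s['q'],s['ee_pos'],s['eef_rot'].round(4).tolist())
f=env.grab_frame('wrist');cv2.imwrite('pics/w2.png',f['color'][:,:,::-1]);np.savez('w2.npz',**f,pos=s['ee_pos'],rot=s['eef_rot'])
E
```

```text
2.6 [ 1.16423914 -0.19608515  2.04375602 -0.80387227  0.98934991  1.37115439] [0.30682749 0.29087647 0.37276966] [[-0.1459, 0.7002, 0.6989], [0.9893, 0.1046, 0.1017], [-0.0019, 0.7063, -0.7079]]
```

View pics/w2.png

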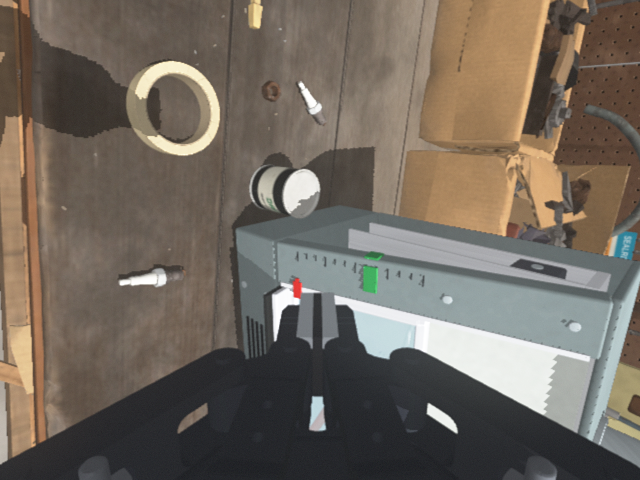

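```bash
cat >> h.py <<'E'
def wf(name):
    f=dict(np.load(name)); T=np.eye(4);T[:3,:3]=f['rot'];T[:3,3]=f['pos']
    f['cam_to_world']=T@f['tool_from_camera']; return f
P=np.array([ .65534,.07517,.14946])
from scipy.spatial.transform import Rotation as Ro
def fk(q,k):  # k: h,L1,L2,c,Lt,a
    h,L1,L2,c,Lt,a=k
    R=Ro.from_euler('Z',q[0]); p=np.array([0,0,h])+R.apply([a,0,0])
    R=R*Ro.from_euler('Y',q[1]); p=p+R.apply([0,0,L1])
    R=R*Ro.from_euler('Y',q[2]); p=p+R.apply([c,0,L2])
    R=R*Ro.from_euler('Z',q[3])*Ro.from_euler('Y',q[4])
    R=R*Ro.from_euler('Z',q[5])
    p=p+R.apply([0,0,Lt]); 
    return p,R
E
python3 - <<'E'
from h import *
import cv2
f=wf('w2.npz');c=f['color'].astype(int);r,g,b=c[...,0],c[...,1],c[...,2]
def blob(m,win):
    u0,v0,u1,v1=win;v,u=np.nonzero(m[v0:v1,u0:u1]);return np.array([u.min()+u0,u.max()+u0,v.min()+v0,v.max()+v0,u.mean()+u0,v.mean()+v0])
red=blob((r>150)&(g<60)&(b<60),(285,270,310,305));gr=blob((g>110)&(r<80)&(b<100),(350,255,395,300));print(red,gr)
fr=blob((g>110)&(r<80)&(b<100),(350,268,395,300));print(fr)
pt=lambda s,n,y:w(P,EDGE+s*S+n*N+[0,y,0])
o=least_squares(lambda v:proj(f,pt(.03,v[0],v[1]))-red[4:6],[.03,.16]);print('n,y',o.x)
for n in(.02,.03,.038):
  o1=least_squares(lambda v:proj(f,pt(v[0],n,v[1]))-red[4:6],[.03,.16])
  o2=least_squares(lambda v:proj(f,pt(v[0],n,v[1]))-fr[4:6],[.1,.18]); print(n,o1.x,o2.x,'travel',o2.x[0]-o1.x[0])
Q=[[-1.166,.32,1.565,0,1.257,-.02],[.0960244,.0008488,1.709732,-.00096889,1.432527,-.0490067],[1.16423914,-.19608515,2.04375602,-.80387227,.98934991,1.37115439]]
X=[[.2368,-.52347,.25248],[.406513,.050423,.352746],[.306827,.290876,.37277]]
o=least_squares(lambda k:np.concatenate([fk(q,k)[0]-x for q,x in zip(Q,X)]),[.14,.57,.41,0,.3,0]);print(o.x.round(4),np.abs(o.fun).max())
for q in Q: print(fk(q,o.x)[1].as_matrix().round(3).tolist())
E
```

```text
[294.         299.         279.         296.         296.31914894
 288.40425532] [363.         382.         255.         292.         369.60856269
 275.83486239]
[363.         375.         268.         292.         369.14760148
 279.15129151]
n,y [0.02686972 0.14909772]
0.02 [0.03455801 0.15276814] [0.12650515 0.18393787] travel 0.09194714160101448
0.03 [0.02792308 0.14742525] [0.12250653 0.17948867] travel 0.09458344884676376
0.038 [0.02261515 0.14315093] [0.11930764 0.17592932] travel 0.09669249464335827
[0.1151 0.5778 0.4077 0.0028 0.2799 0.006 ] 0.011433314630956266
[[-0.412, 0.911, -0.0], [0.911, 0.412, 0.0], [0.0, 0.0, -1.0]]
[[-0.989, -0.145, -0.001], [-0.145, 0.989, -0.001], [0.002, -0.001, -1.0]]
[[-0.7, -0.146, 0.699], [-0.105, 0.989, 0.102], [-0.706, -0.002, -0.708]]
```

```bash
cat >> h.py <<'E'
def rel(s,pos,R):
    R0=s['eef_rot'];return (R0.T@(np.asarray(pos)-s['ee_pos'])*1000).round(1),np.degrees(Ro.from_matrix(R0.T@R).as_rotvec()).round(1)
DOWN=Rz(P[2])@np.array([[0,1,0],[1,0,0],[0,0,-1.]])
E
python3 - <<'E'
from rig import env
from h import *
s=env.sense()
for y,z in((-.125,.26),(-.125,.167)):
    T=w(P,[-.153,y,z]);print(T,rel(s,T,DOWN))
f=dict(np.load('top0.npz'));c,d=ray(f,(402.5,191.5));print('can',c+d*(.199-c[2])/d[2])
E
```

```text
[ 0.52265872 -0.07121879  0.26      ] (array([-388.4,   33.7,  194.2]), array([45. ,  0.2, -0.3]))
[ 0.52265872 -0.07121879  0.167     ] (array([-388.3,  -32. ,  260. ]), array([45. ,  0.2, -0.3]))
can [ 0.6639973  -0.19853352  0.199     ]
```

>>> {"fn": "move_arm", "kwargs": {"plan": [{"offset":[-388,34,194],"angular":[45,0,0],"jaw":1},{"offset":[-388,34,194],"angular":[45,0,0],"jaw":1},{"offset":[-388,34,194],"angular":[45,0,0],"jaw":1},{"offset":[-388,34,194],"angular":[45,0,0],"jaw":1},{"offset":[-388,34,194],"angular":[45,0,0],"jaw":1},{"offset":[-388,34,194],"angular":[45,0,0],"jaw":1},{"offset":[-388,34,194],"angular":[45,0,0],"jaw":1},{"offset":[-388,34,194],"angular":[45,0,0],"jaw":1},{"offset":[-388,34,194],"angular":[45,0,0],"jaw":1},{"offset":[-388,34,194],"angular":[45,0,0],"jaw":1},{"offset":[-388,34,194],"angular":[45,0,0],"jaw":1},{"offset":[-388,34,194],"angular":[45,0,0],"jaw":1},{"offset":[-388,34,194],"angular":[45,0,0],"jaw":1}]}}

```text
time: 3.95
ee_pos: [0.5223, -0.0702, 0.2606]
eef_rot: [[-0.142, 0.99, 0.0], [0.99, 0.142, 0.001], [0.001, 0.0, -1.0]]
ft_force: [-0.5, -1.1, 0.6]
grip_width: 0.0001
grip_force: 0.0
```

```bash
python3 - <<'E'
from rig import env
import cv2,numpy as np
s=env.sense();print(s['time'],s['q'],s['ee_pos'],s['eef_rot'].round(3).tolist())
f=env.grab_frame('wrist');np.savez('w3.npz',**f,pos=s['ee_pos'],rot=s['eef_rot'])
i=f['color'][:,:,::-1][200:480,220:620];cv2.imwrite('pics/w3.png',cv2.resize(i,(800,560)))
E
```

```text
3.95 [-1.55887435e-01  2.39238590e-01  1.65989925e+00  8.76375564e-04
  1.24249203e+00 -2.98805939e-01] [ 0.52225604 -0.07018912  0.2606196 ] [[-0.142, 0.99, 0.0], [0.99, 0.142, 0.001], [0.001, 0.0, -1.0]]
```

View pics/w3.png

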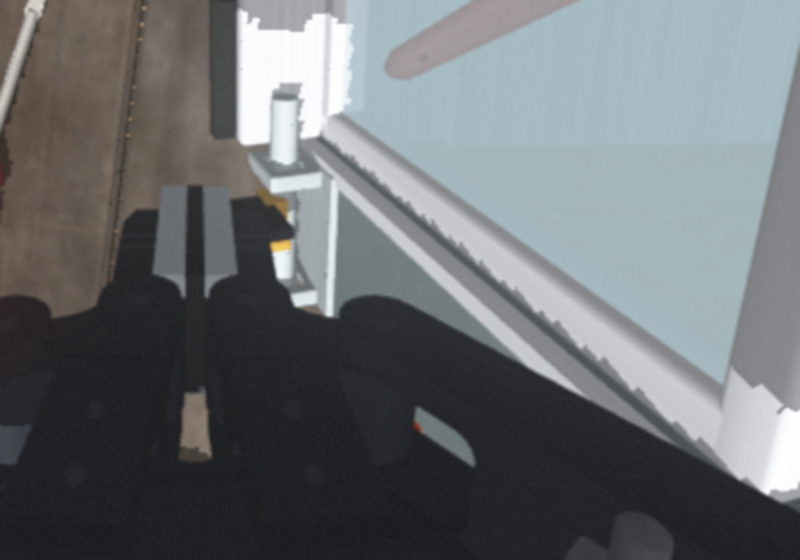

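The crop shows the rod end at (285,100) over the lip, bracket at v≈170 (inner reach u≈250) and the tab behind the fingers at v≈205–245; fingers stand outboard of the bracket, so go straight down and push in small steps.

>>> {"fn": "move_arm", "kwargs": {"plan": [{"offset":[0,0,40],"angular":[0,0,0],"jaw":1},{"offset":[0,0,80],"angular":[0,0,0],"jaw":1},{"offset":[0,0,94],"angular":[0,0,0],"jaw":1},{"offset":[0,0,94],"angular":[0,0,0],"jaw":1},{"offset":[-10,0,94],"angular":[0,0,0],"jaw":1},{"offset":[-20,0,94],"angular":[0,0,0],"jaw":1},{"offset":[-26,0,94],"angular":[0,0,0],"jaw":1},{"offset":[-26,0,94],"angular":[0,0,0],"jaw":1}]}}

```text
time: 4.8
ee_pos: [0.5274, -0.096, 0.1671]
eef_rot: [[-0.144, 0.99, 0.002], [0.99, 0.144, -0.001], [-0.001, 0.002, -1.0]]
ft_force: [-0.2, 0.2, -1.0]
grip_width: -0.0002
grip_force: 0.0
```

>>> {"fn": "move_arm", "kwargs": {"plan": [{"offset":[-4,0,0],"angular":[0,0,0],"jaw":1},{"offset":[-8,0,0],"angular":[0,0,0],"jaw":1},{"offset":[-8,0,0],"angular":[0,0,0],"jaw":1}]}}

```text
time: 5.1
ee_pos: [0.528, -0.1031, 0.1663]
eef_rot: [[-0.145, 0.989, 0.0], [0.989, 0.145, -0.0], [-0.0, 0.0, -1.0]]
ft_force: [0.7, -0.3, -0.3]
grip_width: -0.0002
grip_force: 0.0
```

>>> {"fn": "move_arm", "kwargs": {"plan": [{"offset":[-3,0,0],"angular":[0,0,0],"jaw":1},{"offset":[-6,0,0],"angular":[0,0,0],"jaw":1}]}}

```text
time: 5.3
ee_pos: [0.5288, -0.1085, 0.1662]
eef_rot: [[-0.145, 0.989, -0.0], [0.989, 0.145, 0.001], [0.001, 0.0, -1.0]]
ft_force: [0.2, 3.0, 0.8]
grip_width: -0.0002
grip_force: 1.1
```

>>> {"fn": "move_arm", "kwargs": {"plan": [{"offset":[-3,0,0],"angular":[0,0,0],"jaw":1},{"offset":[-6,0,0],"angular":[0,0,0],"jaw":1}]}}

```text
time: 5.5
ee_pos: [0.5297, -0.1148, 0.1662]
eef_rot: [[-0.145, 0.989, 0.0], [0.989, 0.145, 0.0], [0.0, 0.0, -1.0]]
ft_force: [-0.3, 2.3, 1.5]
grip_width: 0.0001
grip_force: 1.1
```

```bash
python3 - <<'E'
from rig import env
import cv2,numpy as np
s=env.sense();print(s['time'],s['ee_pos'],s['ft_force'])
f=env.grab_frame('wrist');np.savez('w4.npz',**f,pos=s['ee_pos'],rot=s['eef_rot'])
i=f['color'][:,:,::-1][150:430,220:500]
f=env.grab_frame('top');np.savez('top1.npz',**f)
j=f['color'][:,:,::-1][200:270,330:430]
cv2.imwrite('pics/w4.png',np.hstack([cv2.resize(i,(500,500)),cv2.resize(j,(290,500))]))
E
```

```text
5.5 [ 0.52971099 -0.11477297  0.16620986] [-0.27503182  2.25656418  1.50643072]
```

View pics/w4.png

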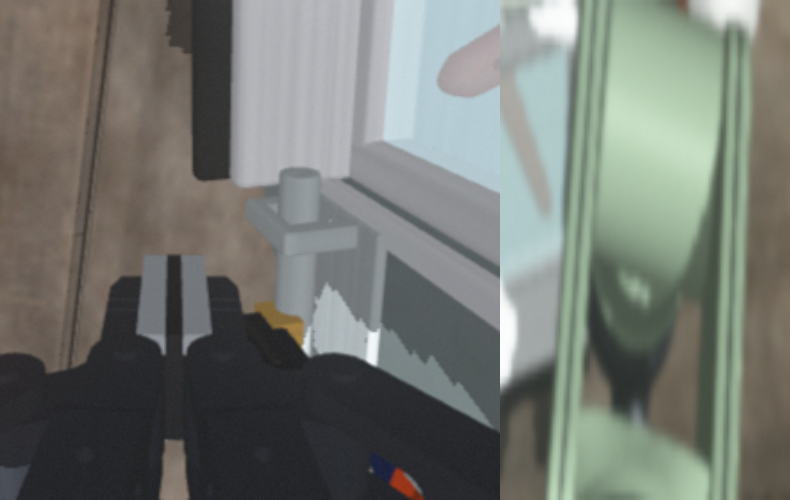

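Rod end (crop ~(298,170)) still slightly overlaps the lip end (v≈182); the finger is pushing the pad at ~2–3 N. Continue.

>>> {"fn": "move_arm", "kwargs": {"plan": [{"offset":[-4,0,0],"angular":[0,0,0],"jaw":1},{"offset":[-8,0,0],"angular":[0,0,0],"jaw":1},{"offset":[-12,0,0],"angular":[0,0,0],"jaw":1},{"offset":[-14,0,0],"angular":[0,0,0],"jaw":1}]}}

```text
time: 6.0
ee_pos: [0.5318, -0.1286, 0.1661]
eef_rot: [[-0.144, 0.99, 0.0], [0.99, 0.144, 0.001], [0.001, 0.0, -1.0]]
ft_force: [2.0, 6.8, 0.4]
grip_width: -0.0002
grip_force: 3.6
```

>>> {"fn": "move_arm", "kwargs": {"plan": [{"offset":[-2,0,0],"angular":[0,0,0],"jaw":1}]}}

```text
time: 6.1
ee_pos: [0.5318, -0.1288, 0.1661]
eef_rot: [[-0.143, 0.99, -0.001], [0.99, 0.143, 0.005], [0.005, 0.0, -1.0]]
ft_force: [1.1, 14.3, 2.6]
grip_width: -0.0002
grip_force: 6.4
```

```bash
python3 - <<'E'
from rig import env
import cv2,numpy as np
s=env.sense();print(s['time'],s['ee_pos'],s['ft_force'],s['q'])
f=env.grab_frame('wrist');np.savez('w5.npz',**f,pos=s['ee_pos'],rot=s['eef_rot'])
i=f['color'][:,:,::-1][100:380,220:500]
cv2.imwrite('pics/w5.png',cv2.resize(i,(560,560)))
E
```

```text
6.1 [ 0.5318126  -0.12878059  0.1660622 ] [ 1.08465259 14.278542    2.5967587 ] [-0.2610135   0.34777077  1.75811366  0.00517671  1.03746194 -0.40745445]
```

View pics/w5.png

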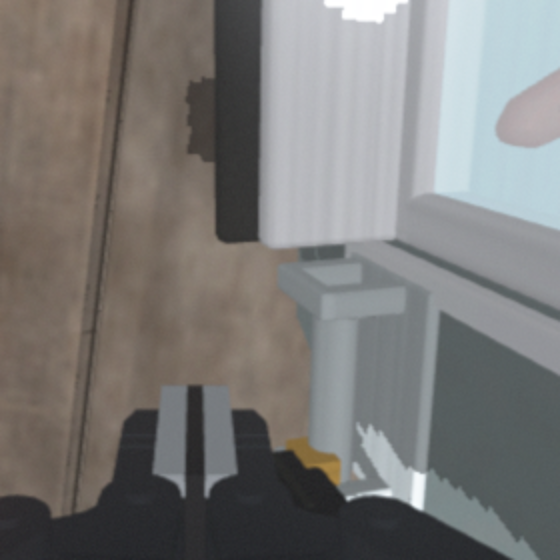

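Rod has retreated past the bracket, fully clear of the lip (bolt on its stop, 14 N). Back off and plan the lip push.

>>> {"fn": "move_arm", "kwargs": {"plan": [{"offset":[12,0,0],"angular":[0,0,0],"jaw":1},{"offset":[25,0,0],"angular":[0,0,0],"jaw":1},{"offset":[25,-10,-40],"angular":[0,0,0],"jaw":1},{"offset":[25,-40,-85],"angular":[0,0,0],"jaw":1},{"offset":[25,-80,-130],"angular":[0,0,0],"jaw":1},{"offset":[25,-80,-130],"angular":[0,0,0],"jaw":1}]}}

```text
time: 6.75
ee_pos: [0.448, -0.1175, 0.3002]
eef_rot: [[-0.145, 0.989, 0.006], [0.989, 0.145, -0.003], [-0.004, 0.005, -1.0]]
ft_force: [0.2, 0.1, 0.4]
grip_width: 0.0004
grip_force: 0.0
```

```bash
cat >> h.py <<'E'
def fk(q,k):
    h,L1,L2,c,Lt,a,e=k
    R=Ro.from_euler('Z',q[0]); p=np.array([0,0,h])+R.apply([a,0,0])
    R=R*Ro.from_euler('Y',q[1]); p=p+R.apply([0,0,L1])
    R=R*Ro.from_euler('Y',q[2]); p=p+R.apply([c,0,L2])
    R=R*Ro.from_euler('Z',q[3])*Ro.from_euler('Y',q[4]);p=p+R.apply([e,0,Lt])
    return p,R*Ro.from_euler('Z',q[5]+np.pi/2*FL)
FL=-1
LO=np.array([-3.11,-.84,.21,-1.34,.05,-2.56]);HI=np.array([3.11,2.01,2.61,4.49,2.63,2.56])
E
python3 - <<'E'
from h import *
from rig import env
s=env.sense();print(s['ee_pos'],s['q'].round(3))
Q=[[-1.166,.32,1.565,0,1.257,-.02],[.0960244,.0008488,1.709732,-.00096889,1.432527,-.0490067],[1.16423914,-.19608515,2.04375602,-.80387227,.98934991,1.37115439],[-.155887,.2392386,1.659899,.000876,1.242492,-.298806],[-.261,.34777,1.75811,.00518,1.03746,-.40745],s['q']]
X=[[.2368,-.52347,.25248],[.406513,.050423,.352746],[.306827,.290876,.37277],[.522256,-.070189,.26062],[.5318,-.12878,.16606],s['ee_pos']]
o=least_squares(lambda k:np.concatenate([fk(q,k)[0]-x for q,x in zip(Q,X)]),[.14,.57,.41,0,.3,0,0]);k=o.x;print(k.round(4).tolist(),np.abs(o.fun).max())
print(fk(Q[2],k)[1].as_matrix().round(2).tolist())
np.save('k.npy',k)
rng=np.random.default_rng(0)
for side in(1,-1):
 for a in(25,40,55):
  for e in(5,20):
   for y in(0.0,.07):
    A,E=np.radians([a,e]);d=Rz(P[2])@[np.sin(A)*np.cos(E),-side*np.cos(A)*np.cos(E),-np.sin(E)]
    best=set()
    for z in(.085,.2):
     tip=w(P,[-.132+(z-.085)*.266,side*y,z]);
     for _ in range(12):
      r=least_squares(lambda q:np.r_[10*(fk(q,k)[0]-(tip-.022*d)),fk(q,k)[1].as_matrix()[:,2]-d],rng.uniform(LO,HI),bounds=(LO,HI))
      if r.cost<1e-6:best.add((z,)+tuple(r.x[:5].round(1)))
    print(side,a,e,y,sorted(best)[:6])
E
```

```text
[ 0.4480042  -0.11751466  0.30024721] [-2.810e-01  1.100e-01  1.722e+00 -1.000e-03  1.303e+00 -4.260e-01]
[0.1345, 0.5815, 0.4157, 0.0166, 0.2891, -0.0169, -0.0175] 0.01138250086488568
[[0.15, -0.7, 0.7], [-0.99, -0.1, 0.1], [0.0, -0.71, -0.71]]
1 25 5 0.0 []
1 25 5 0.07 [(0.085, np.float64(0.8), np.float64(0.8), np.float64(2.0), np.float64(-1.3), np.float64(1.6)), (0.2, np.float64(0.8), np.float64(0.6), np.float64(2.0), np.float64(-1.3), np.float64(1.6))]
1 25 20 0.0 [(0.2, np.float64(0.6), np.float64(0.5), np.float64(2.0), np.float64(-1.3), np.float64(1.3))]
1 25 20 0.07 [(0.085, np.float64(0.8), np.float64(0.7), np.float64(2.0), np.float64(-1.2), np.float64(1.3)), (0.2, np.float64(0.8), np.float64(0.5), np.float64(1.9), np.float64(-1.2), np.float64(1.4))]
1 40 5 0.0 []
1 40 5 0.07 []
1 40 20 0.0 []
1 40 20 0.07 []
1 55 5 0.0 [(0.085, np.float64(0.7), np.float64(0.8), np.float64(2.5), np.float64(4.3), np.float64(1.6)), (0.2, np.float64(0.6), np.float64(0.5), np.float64(2.4), np.float64(4.2), np.float64(1.4))]
1 55 5 0.07 [(0.085, np.float64(0.8), np.float64(0.8), np.float64(2.4), n
[... 2156 characters left out ...]
 (0.2, np.float64(-0.4), np.float64(0.5), np.float64(2.4), np.float64(1.9), np.float64(1.4))]
-1 55 5 0.07 [(0.085, np.float64(-0.6), np.float64(0.8), np.float64(2.3), np.float64(1.8), np.float64(1.5)), (0.2, np.float64(-0.6), np.float64(0.5), np.float64(2.3), np.float64(1.8), np.float64(1.4))]
-1 55 20 0.0 [(0.085, np.float64(-0.4), np.float64(0.6), np.float64(2.4), np.float64(1.9), np.float64(1.2)), (0.2, np.float64(-0.4), np.float64(0.3), np.float64(2.3), np.float64(1.8), np.float64(1.0))]
-1 55 20 0.07 [(0.085, np.float64(-0.6), np.float64(0.6), np.float64(2.3), np.float64(1.7), np.float64(1.2)), (0.2, np.float64(-0.5), np.float64(0.4), np.float64(2.2), np.float64(1.6), np.float64(1.1))]
```

```bash
sed -i 's/^FL=-1/FL=1/' h.py; cat >> h.py <<'E'
A,E=np.radians([45,15])
D=Rz(P[2])@np.array([np.sin(A)*np.cos(E),np.cos(A)*np.cos(E),-np.sin(E)])
XU=np.array([0,0,1])-D*D[2];XU/=np.linalg.norm(XU)
PR=np.c_[XU,np.cross(D,XU),D]   # tool x up
def tcp(s,n,y): return w(P,EDGE+s*S+n*N+[0,y,0])-.022*D   # tip at slope s, depth n
E
python3 - <<'E'
from h import *
from rig import env
s=env.sense();k=np.load('k.npy')
pts=[('mid',w(P,[-.25,-.08,.2])-.022*D),('pre0',tcp(-.03,-.04,-.06)),('pre',tcp(-.03,.012,0)),('top',tcp(.08,.012,0))]
q0=s['q'].copy()
for n,p in pts:
    for R in(PR,):
        r=least_squares(lambda q:np.r_[10*(fk(q,k)[0]-p),(fk(q,k)[1].as_matrix()-R).ravel()],np.clip(q0,LO+.01,HI-.01),bounds=(LO,HI))
        print(n,p.round(3),r.cost.round(5),r.x.round(2),*rel(s,p,R)); q0=r.x
E
```

```text
mid [ 0.407 -0.058  0.206] 0.0 [-0.86  0.37  2.31  1.26  1.43 -1.12] [ 64.9 -32.1  94.1] [-28.9  71.   38.3]
pre0 [ 0.459 -0.03   0.104] 0.0 [-0.7   0.62  2.33  1.45  1.33 -1.37] [ 85.5  22.9 196.1] [-28.9  71.   38.3]
pre [0.5   0.037 0.091] 0.0 [-0.5   0.65  2.34  1.67  1.29 -1.42] [145.7  72.9 209.5] [-28.9  71.   38.3]
top [0.528 0.041 0.197] 0.0 [-0.46  0.43  2.24  1.61  1.26 -1.08] [145.4 101.7 103.3] [-28.9  71.   38.3]
```

>>> {"fn": "move_arm", "kwargs": {"plan": [{"offset":[65,-32,94],"angular":[-28.9,71,38.3],"jaw":1},{"offset":[65,-32,94],"angular":[-28.9,71,38.3],"jaw":1},{"offset":[65,-32,94],"angular":[-28.9,71,38.3],"jaw":1},{"offset":[65,-32,94],"angular":[-28.9,71,38.3],"jaw":1},{"offset":[65,-32,94],"angular":[-28.9,71,38.3],"jaw":1},{"offset":[65,-32,94],"angular":[-28.9,71,38.3],"jaw":1},{"offset":[65,-32,94],"angular":[-28.9,71,38.3],"jaw":1},{"offset":[65,-32,94],"angular":[-28.9,71,38.3],"jaw":1},{"offset":[65,-32,94],"angular":[-28.9,71,38.3],"jaw":1},{"offset":[65,-32,94],"angular":[-28.9,71,38.3],"jaw":1},{"offset":[65,-32,94],"angular":[-28.9,71,38.3],"jaw":1},{"offset":[65,-32,94],"angular":[-28.9,71,38.3],"jaw":1},{"offset":[65,-32,94],"angular":[-28.9,71,38.3],"jaw":1},{"offset":[65,-32,94],"angular":[-28.9,71,38.3],"jaw":1}]}}

```text
time: 8.15
ee_pos: [0.4084, -0.0575, 0.2028]
eef_rot: [[0.157, 0.806, 0.571], [0.209, -0.592, 0.778], [0.965, -0.003, -0.262]]
ft_force: [0.1, -0.2, 1.4]
grip_width: 0.0004
grip_force: 0.0
```

```bash
python3 - <<'E'
from h import *
from rig import env
s=env.sense();print(s['q'].round(2),s['ee_pos'],s['ft_force'])
for p in(tcp(-.03,-.04,-.06),tcp(-.03,.012,0)):print(*rel(s,p,PR))
print('slope dir tool',(s['eef_rot'].T@Rz(P[2])@S).round(3))
E
```

```text
[-0.91  0.43  2.34  1.22  1.42 -1.21] [ 0.40843379 -0.05752504  0.20278247] [ 0.05289833 -0.20298685  1.37738072]
[-81.6  25.2  76.3] [-0.2  0.2 -0.1]
[-74.1  18.5 155. ] [-0.2  0.2 -0.1]
slope dir tool [ 0.981  0.18  -0.078]
```

>>> {"fn": "move_arm", "kwargs": {"plan": [{"offset":[-40,12,38],"angular":[0,0,0],"jaw":1},{"offset":[-82,25,76],"angular":[0,0,0],"jaw":1},{"offset":[-82,25,76],"angular":[0,0,0],"jaw":1},{"offset":[-78,22,116],"angular":[0,0,0],"jaw":1},{"offset":[-74,18.5,155],"angular":[0,0,0],"jaw":1},{"offset":[-74,18.5,155],"angular":[0,0,0],"jaw":1}]}}

```text
time: 8.75
ee_pos: [0.5002, 0.0409, 0.0903]
eef_rot: [[0.157, 0.81, 0.566], [0.208, -0.587, 0.782], [0.966, -0.005, -0.26]]
ft_force: [-0.6, -0.1, -0.0]
grip_width: 0.0002
grip_force: 0.0
```

>>> {"fn": "move_arm", "kwargs": {"plan": [{"offset":[4.9,0.9,-0.4],"angular":[0,0,0],"jaw":1},{"offset":[9.8,1.8,-0.8],"angular":[0,0,0],"jaw":1},{"offset":[14.7,2.7,-1.2],"angular":[0,0,0],"jaw":1},{"offset":[14.7,2.7,-1.2],"angular":[0,0,0],"jaw":1}]}}

```text
time: 9.15
ee_pos: [0.504, 0.0361, 0.1059]
eef_rot: [[0.157, 0.804, 0.574], [0.207, -0.595, 0.777], [0.966, -0.003, -0.26]]
ft_force: [1.4, -0.3, 0.0]
grip_width: 0.0004
grip_force: 0.0
```

>>> {"fn": "move_arm", "kwargs": {"plan": [{"offset":[4.9,0.9,-0.4],"angular":[0,0,0],"jaw":1},{"offset":[4.9,0.9,-0.4],"angular":[0,0,0],"jaw":1}]}}

```text
time: 9.35
ee_pos: [0.5052, 0.0367, 0.1103]
eef_rot: [[0.158, 0.804, 0.573], [0.206, -0.595, 0.777], [0.966, -0.005, -0.259]]
ft_force: [-0.5, 0.9, -0.7]
grip_width: -0.0001
grip_force: 0.0
```

```bash
python3 - <<'E'
from h import *
from rig import env
import cv2
s=env.sense();print(s['q'].round(2),s['ee_pos'],s['ft_force'])
c=Rz(-P[2])@(s['ee_pos']+.022*s['eef_rot'][:,2]-[P[0],P[1],0])-EDGE;print('tip s,n,y',c@S,c@N,c[1])
f=env.grab_frame('wrist');np.savez('w6.npz',**f,pos=s['ee_pos'],rot=s['eef_rot'])
cv2.imwrite('pics/w6.png',f['color'][:,:,::-1])
E
```

```text
[-0.55  0.67  2.36  1.62  1.3  -1.45] [0.50516432 0.03674952 0.11033752] [-0.47265236  0.94455059 -0.74532165]
tip s,n,y -0.00969128771785472 0.011677725644454975 -0.0005979362295011255
```

View pics/w6.png

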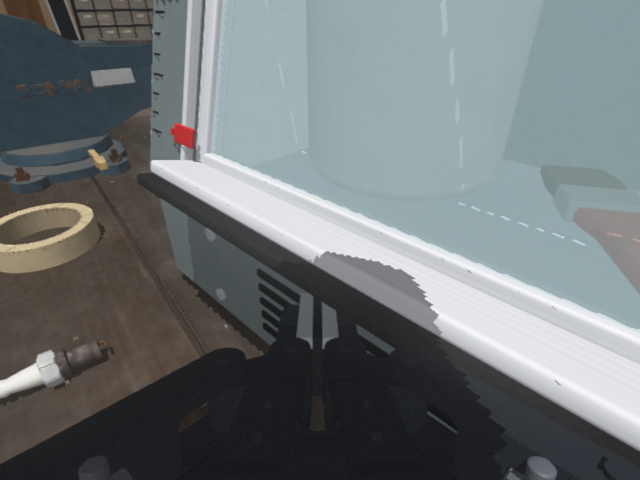

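The tips are under the lip's front edge; pointer at (184,135), post scale visible. Push up gently 55 mm first.

>>> {"fn": "move_arm", "kwargs": {"plan": [{"offset":[4.9,0.9,-0.4],"angular":[0,0,0],"jaw":1},{"offset":[9.8,1.8,-0.8],"angular":[0,0,0],"jaw":1},{"offset":[14.7,2.7,-1.2],"angular":[0,0,0],"jaw":1},{"offset":[19.6,3.6,-1.6],"angular":[0,0,0],"jaw":1},{"offset":[19.6,3.6,-1.6],"angular":[0,0,0],"jaw":1}]}}

```text
time: 9.9
ee_pos: [0.5103, 0.0381, 0.1301]
eef_rot: [[0.157, 0.805, 0.572], [0.206, -0.593, 0.778], [0.966, -0.004, -0.258]]
ft_force: [0.3, -0.0, 0.5]
grip_width: 0.0
grip_force: 0.0
```

>>> {"fn": "move_arm", "kwargs": {"plan": [{"offset":[4.9,0.9,-0.4],"angular":[0,0,0],"jaw":1},{"offset":[9.8,1.8,-0.8],"angular":[0,0,0],"jaw":1},{"offset":[14.7,2.7,-1.2],"angular":[0,0,0],"jaw":1},{"offset":[19.6,3.6,-1.6],"angular":[0,0,0],"jaw":1},{"offset":[24.5,4.5,-2],"angular":[0,0,0],"jaw":1},{"offset":[29.4,5.4,-2.4],"angular":[0,0,0],"jaw":1},{"offset":[34.3,6.3,-2.8],"angular":[0,0,0],"jaw":1},{"offset":[34.3,6.3,-2.8],"angular":[0,0,0],"jaw":1}]}}

```text
time: 10.7
ee_pos: [0.5194, 0.039, 0.1639]
eef_rot: [[0.157, 0.804, 0.573], [0.205, -0.594, 0.778], [0.966, -0.004, -0.258]]
ft_force: [-0.9, -0.5, 0.3]
grip_width: 0.0001
grip_force: 0.0
```

```bash
cat > meas.py <<'E'
from h import *
from rig import env
import sys,cv2
s=env.sense();print(s['time'],s['ee_pos'],s['ft_force'].round(1))
c=Rz(-P[2])@(s['ee_pos']+.022*s['eef_rot'][:,2]-[P[0],P[1],0])-EDGE;print('tip s,n,y',c@S,c@N,c[1])
f=env.grab_frame('wrist');nm=sys.argv[1];np.savez(nm+'.npz',**f,pos=s['ee_pos'],rot=s['eef_rot'])
cv2.imwrite(f'pics/{nm}.png',f['color'][:,:,::-1])
f=wf(nm+'.npz');c=f['color'].astype(int);r,g,b=c[...,0],c[...,1],c[...,2]
def blob(m,name):
    n,l,st,ce=cv2.connectedComponentsWithStats(m.astype(np.uint8))
    for i in range(1,n):
        if st[i,4]<15: continue
        row=[name,st[i].tolist(),ce[i].round(1)]
        for nn in(.022,.027,.032):
            o=least_squares(lambda v:proj(f,w(P,EDGE+v[0]*S+nn*N+[0,v[1],0]))-ce[i],[.1,.16]);row.append(o.x.round(4))
        print(*row)
blob((r>140)&(g<70)&(b<70),'red');blob((g>100)&(r<90)&(b<110)&(g>b+40),'green')
E
python3 meas.py w7
```

```text
10.7 [0.51942198 0.03903162 0.16391572] [-0.9 -0.5  0.3]
tip s,n,y 0.0458177424708131 0.01184583908045126 -0.00045127874128789364
red [171, 123, 23, 24, 351] [182.7 134.6] [0.0923 0.1359] [0.0907 0.1452] [0.0892 0.1545]
green [145, 58, 30, 31, 636] [160.8  72.8] [0.1241 0.167 ] [0.1239 0.1776] [0.1237 0.1882]
```

>>> {"fn": "move_arm", "kwargs": {"plan": [{"offset":[4.9,0.9,-0.4],"angular":[0,0,0],"jaw":1},{"offset":[9.8,1.8,-0.8],"angular":[0,0,0],"jaw":1},{"offset":[14.7,2.7,-1.2],"angular":[0,0,0],"jaw":1},{"offset":[19.6,3.6,-1.6],"angular":[0,0,0],"jaw":1},{"offset":[24.5,4.5,-2],"angular":[0,0,0],"jaw":1},{"offset":[27.5,5,-2.2],"angular":[0,0,0],"jaw":1},{"offset":[27.5,5,-2.2],"angular":[0,0,0],"jaw":1}]}}

```text
time: 11.45
ee_pos: [0.5264, 0.0401, 0.1908]
eef_rot: [[0.157, 0.805, 0.572], [0.205, -0.594, 0.778], [0.966, -0.005, -0.259]]
ft_force: [0.5, 0.6, -0.4]
grip_width: -0.0002
grip_force: 0.0
```

```bash
python3 meas.py w8; python3 -c "
import cv2
i=cv2.imread('pics/w8.png')[80:200,110:260];cv2.imwrite('pics/c8.png',cv2.resize(i,(750,600),interpolation=cv2.INTER_NEAREST))"
```

```text
11.45 [0.52638398 0.04010867 0.19076529] [ 0.5  0.6 -0.4]
tip s,n,y 0.07356837298208813 0.011744863678627895 -0.0004173970229160788
red [171, 124, 23, 24, 347] [182.9 135.2] [0.1197 0.1359] [0.1181 0.1452] [0.1165 0.1545]
green [145, 100, 29, 33, 559] [159.7 116. ] [0.1258 0.1671] [0.1245 0.1777] [0.1231 0.1883]
```

View pics/c8.png

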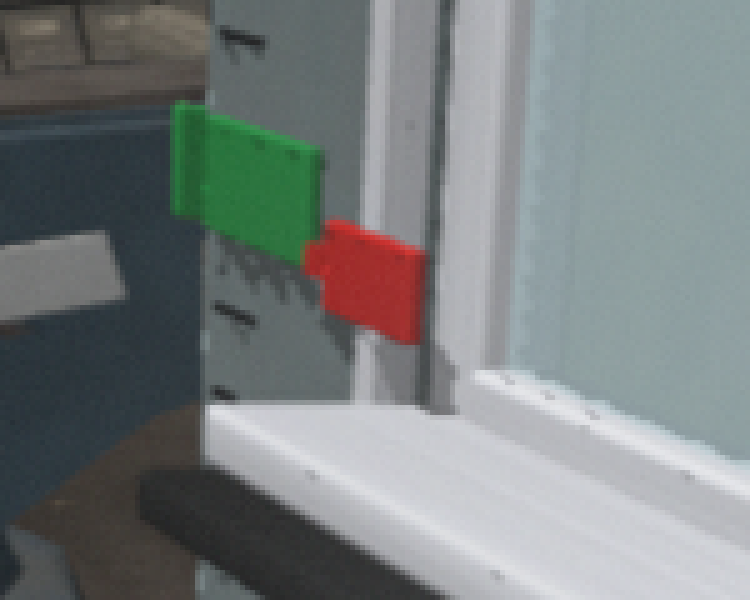

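Pointer tip at crop (310,260), clip's near edge spans v 148–265 (middle ≈206, 16 mm = 117 px): about 7 mm remain.

>>> {"fn": "move_arm", "kwargs": {"plan": [{"offset":[3.4,0.6,-0.3],"angular":[0,0,0],"jaw":1},{"offset":[6.9,1.2,-0.5],"angular":[0,0,0],"jaw":1},{"offset":[6.9,1.2,-0.5],"angular":[0,0,0],"jaw":1}]}}

```text
time: 11.8
ee_pos: [0.5281, 0.0404, 0.1973]
eef_rot: [[0.158, 0.805, 0.572], [0.205, -0.594, 0.778], [0.966, -0.005, -0.259]]
ft_force: [-0.5, -0.7, 0.1]
grip_width: -0.0003
grip_force: 0.0
```

```bash
python3 meas.py w9; python3 - <<'E'
import cv2,numpy as np
i=cv2.imread('pics/w9.png').astype(int)[:,:,::-1]
for u in range(168,184):
    c=i[90:190,u];r=np.nonzero((c[:,0]>120)&(c[:,1]<80))[0]+90;g=np.nonzero((c[:,1]>c[:,0]+40)&(c[:,1]>c[:,2]+30))[0]+90
    print(u,'red',r[[0,-1]] if len(r) else '','green',g[[0,-1]] if len(g) else '')
E
```

```text
11.8 [0.52811898 0.04039858 0.19731487] [-0.5 -0.7  0.1]
tip s,n,y 0.08034442965593129 0.011759761956125436 -0.00038871142212381737
red [171, 124, 23, 24, 351] [182.7 135.4] [0.1263 0.136 ] [0.1247 0.1453] [0.1232 0.1546]
green [144, 110, 29, 33, 555] [158.9 126.1] [0.1261 0.1677] [0.1245 0.1783] [0.1229 0.1889]
168 red  green [118 142]
169 red  green [119 142]
170 red  green [119 143]
171 red [129 134] green [119 142]
172 red [129 134] green [120 142]
173 red [129 135] green [120 121]
174 red [128 141] green 
175 red [125 141] green 
176 red [124 142] green 
177 red [124 142] green 
178 red [124 143] green 
179 red [125 143] green 
180 red [125 144] green 
181 red [126 144] green 
182 red [127 144] green 
183 red [127 145] green
```

Tip centre row 131.5 vs clip middle 131: level. Withdraw.

>>> {"fn": "move_arm", "kwargs": {"plan": [{"offset":[-5,-1,0.4],"angular":[0,0,0],"jaw":1},{"offset":[-15,-3,1],"angular":[0,0,0],"jaw":1},{"offset":[-20,-3,-20],"angular":[0,0,0],"jaw":1},{"offset":[-20,-3,-60],"angular":[0,0,0],"jaw":1},{"offset":[-20,-3,-100],"angular":[0,0,0],"jaw":1},{"offset":[-10,-20,-125],"angular":[0,0,0],"jaw":1},{"offset":[-10,-20,-125],"angular":[0,0,0],"jaw":1},{"offset":[-10,-20,-125],"angular":[0,0,0],"jaw":1}]}}

```text
time: 12.65
ee_pos: [0.4388, -0.0475, 0.2196]
eef_rot: [[0.159, 0.804, 0.574], [0.206, -0.595, 0.777], [0.966, -0.006, -0.26]]
ft_force: [0.9, -0.4, 0.4]
grip_width: -0.0003
grip_force: 0.0
```

```bash
python3 meas.py w10; python3 - <<'E'
from rig import env
import cv2,numpy as np
s=env.sense();print(s['qd'].round(3))
i=cv2.imread('pics/w10.png').astype(int)[:,:,::-1]
for u in range(100,320):
    c=i[:,u];r=np.nonzero((c[:,0]>120)&(c[:,1]<80)&(c[:,2]<80))[0];g=np.nonzero((c[:,1]>c[:,0]+40)&(c[:,1]>c[:,2]+30))[0]
    if len(r) and len(g): print(u,r[[0,-1]],g[[0,-1]])
w=cv2.imread('pics/w10.png');t=env.grab_frame('top')['color'][95:315,175:435,::-1]
cv2.imwrite('pics/fin.png',np.hstack([cv2.resize(w,(400,300)),cv2.resize(t,(400,300))]))
E
```

```text
12.65 [ 0.43881824 -0.04752682  0.21957812] [ 0.9 -0.4  0.4]
tip s,n,y 0.07577461500873413 -0.09192711011359878 -0.07406777228486693
red [238, 114, 17, 15, 184] [246.8 120.9] [0.1249 0.139 ] [0.1241 0.1457] [0.1233 0.1523]
green [213, 104, 6, 16, 64] [215.4 110.9] [0.1255 0.1917] [0.1247 0.1996] [0.1239 0.2074]
green [219, 106, 19, 21, 285] [228.2 115.6] [0.1247 0.169 ] [0.1239 0.1764] [0.1231 0.1837]
[ 0.019  0.009 -0.005 -0.003  0.     0.002]
238 [117 120] [111 113]
```

View pics/fin.png

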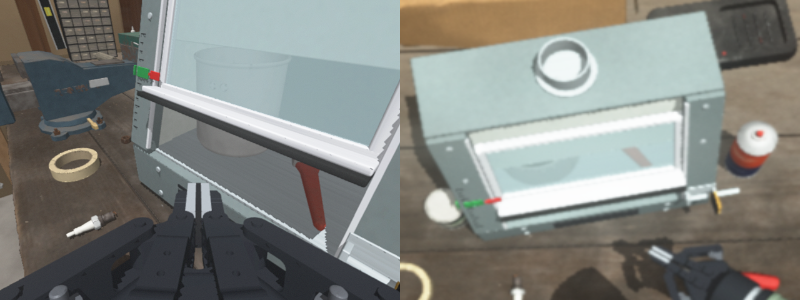

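The window stands open with pointer and mark level (s = 0.1241 vs 0.1239 m), bolt out, hand free.

```bash
python3 -c "
from rig import env
print(env.finish_job())"
```

```text
the job is handed in; nothing more can be done
None
```

I handed the job in: the bolt is pushed out to its stop, clear of the lip, and the window is raised so the pointer is level with the mark to within about 0.5 mm. The hand is well clear, and the last pictures show nothing around the cabinet moved.

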